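# Unlock the draining hook and dish the slide carrier

### The job

The carrier of glass slides hanging on a draining hook is locked in by a sprung swing keeper: push the keeper's thumb pin sideways until it snaps open and stays open, then lift the carrier off the hook and lower it gently, upright, into the empty glass dish so that it sits flat on the dish's floor. Then, once the carrier is in the dish, push the hook's keeper fully shut again and let go of everything. Leave the other hook and its empty carrier, the filled dish and everything else on the bench where they are, and do not tip the carrier.

Things in the scene. Friction and masses are not known exactly. Their poses are not given: they have to be found in the camera images.
- hook_stand: Steel draining hook stand, fixed, holding the loaded carrier. Origin on the bench below the hook's trough; the hook points along the stand's -x, z up. White base plate x -10 to 100, y +-50, 12 mm high; round post, 16 mm, at x = 62, top z = 223. Hook 20 mm wide (y +-10), underside z = 197. The carrier's bar lies across it along y, bar centre z = 210.
- hook_trough (a point): Centre of the trough floor of that hook (stand z = 205 mm, x = y = 0). Trough x -7 to 7; in front an upturned tip (x -15 to -7, top z = 223), behind it the shank (x 7 to 86, top z = 223; a spring strut on it to z = 236). To unhook: raise the carrier 20 to 40 mm (higher, its slides meet the hook from below), move it 65 mm or more along the stand's -x, then lift freely.
- keeper_pivot (a point): Vertical pivot of the swing keeper on the loaded hook, at x = 38, y = 0, z = 226 mm of the stand. The keeper is a flat steel bar reaching 58 mm from here, 14 mm wide, at z 226 to 231: shut, it lies over the trough and the carrier's bar cannot leave upwards.
- hook_stand_keeper (a joint): Angle (rad) of that keeper. 0 = shut (points along the stand's -x); 1.45 = fully open (free end swung to the stand's +y side, pointing along +y). An over-centre spring (0.22 N m at both ends, about 4.5 N at the pin, falling to none at 0.73) holds it shut or open: past 0.73 it snaps over by itself and stays.
- hook_stand_pin (a point): Middle of the upright round thumb pin, 12 mm diameter, on the keeper's free end, 50 mm from the pivot. The pin spans z 231 to 266 mm of the stand; this point is at z = 248. Shut: x = -12, y = 0 of the stand; open: x = 32, y = 50. Push it with closed fingertips towards +y to open; to shut, from behind it (its +x side) towards -x and then -y.
- carrier: Steel slide carrier with ten glass slides, 165 to 275 g, the only loaded one that hangs. Tray 60 (x) x 116 (y) x 34 mm with a rigid bail: uprights at y +-56 and a round top bar, 10 mm diameter, along y. Origin at the centre of the underside, z up. At the start its axes are along the stand's. Grip the bar from above beside the hook, 33 mm to the stand's -y side (keeper opens to +y).
- carrier_bar (a point): Middle of the carrier's top bar (bar along the carrier's y), 125 mm above the underside.
- dish: Empty clear-glass dish, fixed, 84 mm (x) x 142 mm (y) x 55 mm high, walls and floor 5 mm thick, inside 74 x 132 mm; origin at the centre of its underside, z up. The carrier goes in with its y axis along the dish's y, either way round; seated, its underside is 5 mm above the dish's underside.
- other_stand: A second hook stand of the same shape, fixed, holding the empty carrier; leave alone. Same frame as hook_stand.
- other_stand_keeper (a joint): Angle (rad) of the second stand's keeper, 0 = shut; leave shut.
- empty_carrier: steel wire slide carrier of the same shape without slides, hanging on the second hook; leave alone. Origin at the centre of its underside.
- used_dish: A second dish of the same size, already holding a loaded carrier; fixed. Origin at the centre of its underside.
- dish_carrier: steel wire slide carrier with slides standing in the second dish, its bar 130 mm above the bench; leave alone. Origin at the centre of its underside.
- amber_bottle: Loose amber glass bottle, 56 mm diameter, 150 mm high. Origin under its centre.
- white_bottle: Loose white plastic bottle, 64 mm diameter, 190 mm high. Origin under its centre.
- beaker: Loose glass beaker, 68 mm diameter, 85 mm high. Origin under its centre.
- petri: Loose stack of culture dishes, 86 mm diameter, 30 mm high. Origin under its centre.
- slide_box: Loose cardboard box, 100 x 85 x 35 mm. Origin under its centre.
Mind the look-alikes: they are no part of the job. Leave any green or red look-alike of the dish alone.

How it is judged:
By the outcome, as a careful person would: the job done as asked, in the order asked, and still so for the second after the job is handed in, with the robot touching nothing.
It also fails if it takes over 72 s, if anything falls off the work surface, if the arm or the gripper's body presses on something with over 40 N, if the wrist force passes 120 N, or if a joint passes its speed limit or range.

### The arm

A 7-joint arm with a two-finger parallel gripper is mounted at the origin on the work surface. World frame = base frame: x ahead of the robot, y to its left, z up, the work surface at z = 0. Lengths are in m, angles in rad, forces in N, time in s.
With the tool pointing down it reaches from about 0.425 to 0.95 m from the base axis. Payload 16.7 kg.
Tool frame: the origin (TCP) lies at the very end of the fingers, on their centre line; the grasp point (between the pads) lies 19 mm behind it (robot.grip_depth is the distance from the TCP to the grasp point, in m); z points along the fingers, y is the line along which they close (so a half turn about z gives the same grasp; the last joint's range is limited). The gripper opens to 94 mm and grips with 3 to 60 N. Pads are 16 mm wide; open, the fingers measure 119 mm over their backs; the gripper's body (75 mm by 177 mm) begins 78 mm behind the grasp point.
Start: joints at [1.075, 0.426, 0.074, 1.606, -0.034, 1.111, -0.067], TCP at [0.229, -0.635, 0.172] pointing down, gripper open.
Joint ranges: [-2.85, 2.85], [-0.5, 2.14], [-1.23, 1.37], [0.21, 2.46], [-1.02, 4.16], [0.16, 2.05], [-2.73, 2.73]. Speed limits (rad/s): [1.89, 1.89, 2.39, 2.39, 3.01, 3.01, 3.01].

### API

Orientations are given as a unit quaternion [w, x, y, z].
In Python, from rig import robot, solve_ik, sensors, grab_frame, camera_model gives the robot as it stands. Calls block until the motion is done:
- robot.move_to(position, orientation): joint-space move of the TCP to a pose.
- robot.move_l(position, attitude=None, max_speed=0.15, contact_N=None): straight line of the TCP; attitude=None keeps the orientation; max_speed is the mean speed in m/s. With contact_N (N) it stops when the force on the tool has changed by that much, and returns True; else False.
- robot.goto_joints(angles): joint-space move.
- robot.grip(opening): finger opening in m; the grip force is fixed at half the most; returns when the fingers have stopped.
- robot.dwell(seconds).
- solve_ik(position, orientation): joint angles nearest the present ones, or None.
- sensors.get_state(): the state.
- grab_frame(name): name is "scene" or "top" or "wrist"; returns the picture (480x640x3 uint8, blue, green, red); there is no depth.
- camera_model(name): a dict with "vertical_fov" (degrees; the focal length in pixels is half the picture's height over the tangent of half this angle, whatever the lens; pixels are square), "cx", "cy" (the principal point, pixels), "R" (3x3) and "t" (3): a world point X has camera coordinates R X + t. Camera axes: x right, y down, z forward; pixel columns grow to the right and rows downward; lengths in m; the calibration is good to about 2 mm. A picture is of the moment at which its call begins: read the wrist's pose just before it. camera_model takes no time and is no camera call; for the wrist camera it gives the pose at the moment of the call.
A pose or a line that the arm cannot do raises robot.IKError and nothing moves.
- robot.hand_in(): hands the job in; it is judged then, once.
The state is a dict: "time": time; "joint_positions": joint angles; "qvel": joint speeds; "joint_torque": joint torques, N m; "position": TCP position; "tcp_rot": TCP orientation; "ft_force": force on the tool from outside, world axes, zero at the start; "ft_torque": the same for the moment, N m; "finger_gap": finger opening in m; "finger_force": force on a finger pad.
Only numpy, scipy, OpenCV 4.12 (cv2) and the standard library are available. Lean on these libraries where they do the work, as an engineer would, in place of code of your own. Each camera call takes 0.05 s, during which the arm holds its last target. There are 200 camera calls.

## Working session

There is one attempt and no reset: what is moved stays moved. The work goes in short steps, each a Python script; the robot and the scene stay as the last script left them, time stands still between calls to the robot, and variables do not carry over. Pictures are saved under pics/ and viewed, at most 10 in all, crops included, and the job is handed in when it is done.

```bash
ls; mkdir -p pics; python3 - <<'E'
from rig import *
import cv2
for n in ("scene","top"):
    f=grab_frame(n); cv2.imwrite(f"pics/{n}0.png",f)
    m=camera_model(n); print(n,m)
print(sensors.get_state())
E
```

```text
pics
scene {'vertical_fov': 54.46651854655186, 'cx': 315.57744651507403, 'cy': 238.00456234850216, 'R': array([[-0.71471921,  0.69939673, -0.0045467 ],
       [ 0.46024367,  0.46541195, -0.75602082],
       [-0.5266424 , -0.54243519, -0.65453177]]), 't': array([ 0.48609771, -0.07119931,  1.55717447])}
top {'vertical_fov': 52.90885038302688, 'cx': 321.7502469419859, 'cy': 243.10407625724486, 'R': array([[ 0.02223288, -0.99975209,  0.00120383],
       [-0.99062559, -0.02219222, -0.13479038],
       [ 0.13478368,  0.00180423, -0.99087341]]), 't': array([-0.14296275,  0.55831972,  1.53854988])}
{'time': 0.1, 'joint_positions': array([ 1.07449521,  0.42665291,  0.07386052,  1.60649894, -0.0340972 ,
        1.11079887, -0.06712107]), 'qvel': array([ 0.00091276, -0.00251876, -0.00077454, -0.00176437,  0.0008504 ,
        0.00144187,  0.00067938]), 'joint_torque': array([ 5.87735296e-03, -9.37472248e+01,  3.67634811e+00, -4.55041265e+01,
       -4.85202635e-02,  1.69672474e-02,  5.66993799e-05]), 'position': array([ 0.22925605, -0.63444143,  0.17127637]), 'tcp_rot': array([-5.32640242e-04,  9.85008519e-01,  1.72504827e-01, -1.34370163e-04]), 'ft_force': array([-2.49533151e-01, -4.69855113e-01,  1.24973671e-05]), 'ft_torque': array([0.02575479, 0.04998022, 0.0092423 ]), 'finger_force': 0.0, 'finger_gap': 0.09393652488731696}
```

View pics/scene0.png

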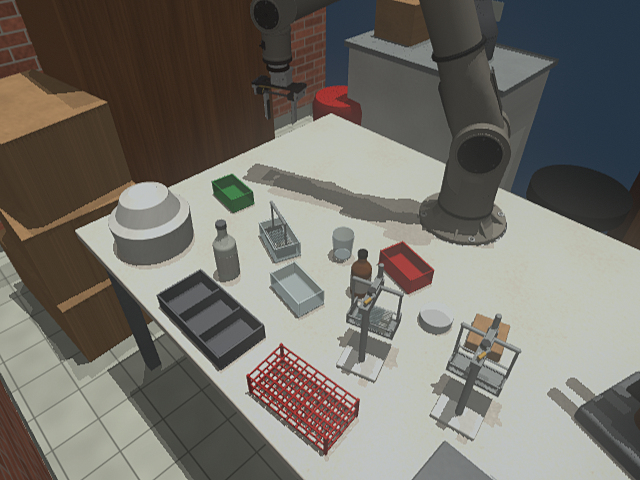

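View pics/top0.png

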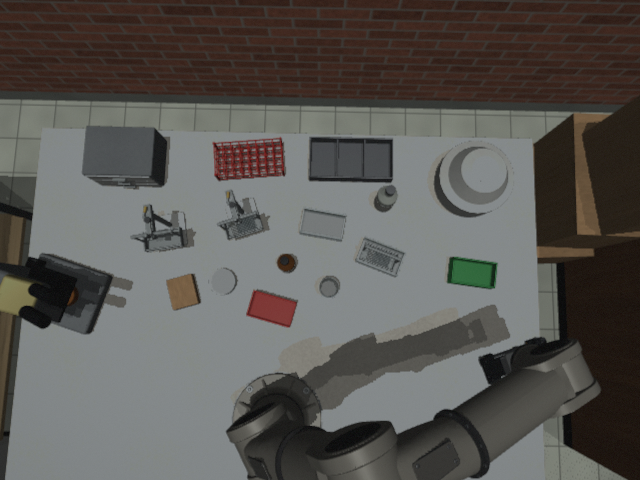

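The picture shows two hook stands, at scene (368,320) and (480,360), or top (240,215) and (163,230). The clear empty dish is at scene (297,290) / top (322,225), and the used dish is at scene (280,240) / top (380,257). The red (top 272,308) and green (top 472,272) trays are decoys. Next, a close crop of both hooks.

```bash
python3 - <<'E'
import cv2,numpy as np
s=cv2.imread("pics/scene0.png");t=cv2.imread("pics/top0.png")
a=cv2.resize(s[250:445,320:530],None,fx=2.85,fy=2.85,interpolation=cv2.INTER_CUBIC)
b=cv2.resize(t[180:265,125:355],None,fx=3.4,fy=3.4,interpolation=cv2.INTER_CUBIC)
cv2.imwrite("pics/c1.png",a);cv2.imwrite("pics/c2.png",b);print(a.shape,b.shape)
E
```

```text
(556, 598, 3) (289, 782, 3)
```

View pics/c1.png

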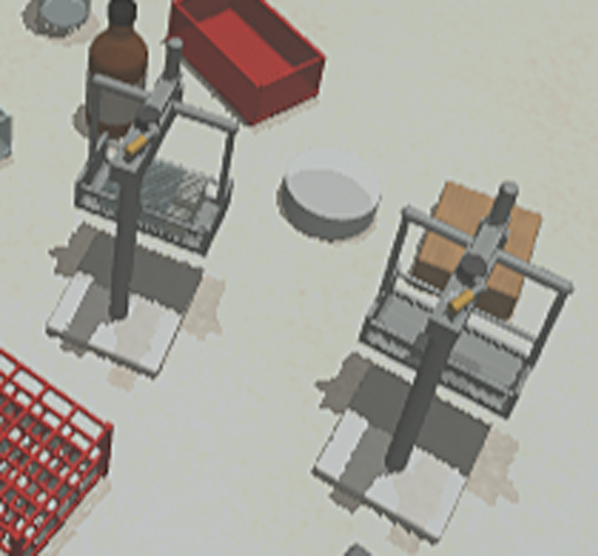

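View pics/c2.png

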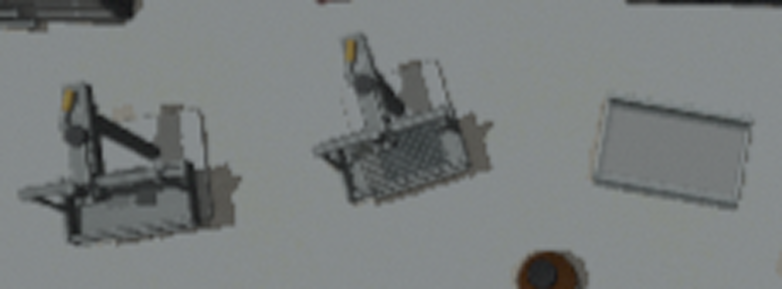

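```bash
cat > h.py <<'E'
import numpy as np,cv2
from rig import *
def K(m):
    f=240/np.tan(np.radians(m["vertical_fov"])/2); return f
def ray(m,px):
    d=np.array([(px[0]-m["cx"])/K(m),(px[1]-m["cy"])/K(m),1.])
    R=np.array(m["R"]);return -R.T@m["t"],R.T@d/np.linalg.norm(d)
def plane(m,px,z):
    c,d=ray(m,px);return c+d*(z-c[2])/d[2]
def tri(obs):
    A=np.zeros((3,3));b=np.zeros(3);rs=[ray(m,p) for m,p in obs]
    for c,d in rs:
        P=np.eye(3)-np.outer(d,d);A+=P;b+=P@c
    X=np.linalg.solve(A,b);return X,max(np.linalg.norm((np.eye(3)-np.outer(d,d))@(X-c)) for c,d in rs)
def proj(m,X):
    p=np.array(m["R"])@X+m["t"];return K(m)*p[:2]/p[2]+[m["cx"],m["cy"]]
def quat(a):  # tool down, tool y axis at world angle a (x-axis angle a+90 flipped)
    from scipy.spatial.transform import Rotation as Ro
    y=np.array([np.cos(a),np.sin(a),0]);z=np.array([0,0,-1.]);x=np.cross(y,z)
    q=Ro.from_matrix(np.c_[x,y,z]).as_quat();return q[[3,0,1,2]]
E
python3 - <<'E'
from h import *
T=camera_model("top");S=camera_model("scene")
print("barL",tri([(T,(218.5,224.1)),(S,(402.5,295))]))
print("barR",tri([(T,(257.4,214.7)),(S,(354,278))]))
c=lambda p:(p[0]/3.4+125,p[1]/3.4+180)
print("dish",[plane(T,c(p),.055)[:2].round(3) for p in[(610,97),(752,122),(740,207),(592,182)]])
for p in [(240,215),(165,230),(380,257),(387,197),(287,262),(328,287)]: print(p,plane(T,p,.15).round(3))
W=camera_model("wrist");s=sensors.get_state()
print(W["vertical_fov"],-W["R"].T@W["t"]-s["position"],W["R"])
for p in [(.62,.03,.5),(.62,.03,.55)]:
  for a in (0,np.pi/2,-np.pi/2): print(p,a,solve_ik(p,quat(a)))
E
```

```text
barL (array([0.58683225, 0.17465358, 0.20612828]), np.float64(0.0019194149099723537))
barR (array([0.61877376, 0.06219407, 0.19997328]), np.float64(0.0014517298629465034))
dish [array([ 0.672, -0.071]), array([ 0.65 , -0.208]), array([ 0.568, -0.198]), array([ 0.589, -0.056])]
(240, 215) [0.627 0.121 0.15 ]
(165, 230) [0.576 0.347 0.15 ]
(380, 257) [ 0.508 -0.308  0.15 ]
(387, 197) [ 0.694 -0.328  0.15 ]
(287, 262) [ 0.486 -0.027  0.15 ]
(328, 287) [ 0.414 -0.152  0.15 ]
67.28911114621599 [0.07322895 0.02627155 0.21332659] [[ 3.38036470e-01 -9.41133011e-01 -1.54078571e-05]
 [-9.06950242e-01 -3.25763063e-01  2.67057458e-01]
 [-2.51341609e-01 -9.02611861e-02 -9.63680608e-01]]
(0.62, 0.03, 0.5) 0 [ 0.30209782  0.29116755 -0.64346824  1.14915172  0.17608503  1.75431233
 -0.28840115]
(0.62, 0.03, 0.5) 1.5707963267948966 [ 0.35906943  0.30606797 -0.73348358  1.14547277  0.20691441  1.76150323
  1.25975119]
(0.62, 0.03, 0.5) -1.5707963267948966 [ 0.2382025   0.27744966 -0.54650854  1.1533646   0.14511578  1.74771307
 -1.83623182]
(0.62, 0.03, 0.55) 0 [ 0.28252738  0.31344028 -0.66235673  1.0180432   0.19961441  1.86766202
 -0.2966523 ]
(0.62, 0.03, 0.55) 1.5707963267948966 [ 0.33000743  0.32691129 -0.74450569  1.01472612  0.23007292  1.87477498
  1.25333341]
(0.62, 0.03, 0.55) -1.5707963267948966 [ 0.2293535   0.30081728 -0.57416492  1.02181654  0.16875411  1.86100739
 -1.84614231]
```

Bar, triangulated: middle ≈ (.603, .118, .203), stand yaw ≈ 16°. Candidates are:
- Loaded hook: top (240,215), with slides visible.
- Empty carrier's hook: top (163,230).
- Dish: top (322,225). It has decoys at red (272,308), green (472,272) and used (380,257).

Next I'm moving in for a wrist close-up.

```bash
python3 - <<'E'
from h import *
import pickle
p=sensors.get_state()["position"]
robot.move_l([p[0],p[1],.42],max_speed=.3)
a=np.radians(16)
L=[]
def shot(n):
    robot.dwell(.3); m=camera_model("wrist");f=grab_frame("wrist");cv2.imwrite(f"pics/{n}.png",f);L.append((n,m))
robot.move_to([.62,-.10,.42],quat(np.radians(-9)));shot("d1")
robot.move_l([.62,-.03,.42],max_speed=.2);shot("d2")
robot.move_to([.59,.08,.40],quat(a));shot("k1")
robot.move_l([.57,.16,.40],max_speed=.2);shot("k2")
pickle.dump(L,open("L.pkl","wb"));print(sensors.get_state()["time"],sensors.get_state()["joint_positions"])
A=np.hstack([cv2.imread("pics/k1.png"),cv2.imread("pics/k2.png")]);B=np.hstack([cv2.imread("pics/d1.png"),cv2.imread("pics/d2.png")])
cv2.imwrite("pics/all.png",cv2.resize(np.vstack([A,B]),(800,600),interpolation=cv2.INTER_AREA))
E
```

```text
6.425 [ 0.14400108  0.2292822  -0.65217858  1.42837109  0.13857327  1.53023301
 -0.22278938]
```

View pics/all.png

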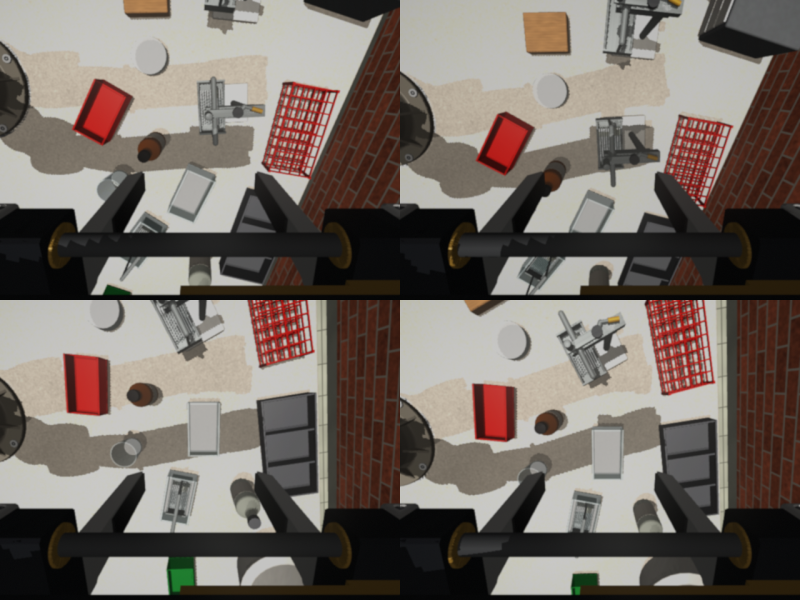

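k1 and k2 show the middle stand with slides: full-res k1 ≈ (360,170), k2 ≈ (355,235). The empty dish is at d1 ≈ (326,205), d2 ≈ (333,243). Next I'm enlarging these for features.

```bash
python3 - <<'E'
import cv2,numpy as np
def c(n,x,y,w,h,f): 
    return cv2.resize(cv2.imread(f"pics/{n}.png")[y:y+h,x:x+w],None,fx=f,fy=f,interpolation=cv2.INTER_CUBIC)
r1=np.hstack([c("k1",300,110,133,130,3),c("k2",300,170,133,130,3)])
r2=np.hstack([c("d1",266,150,133,68+35,2.0*1.5)[:, :],c("d2",266,190,133,103,3.0)])
im=np.vstack([r1,r2])[:600];print(im.shape);
for x in range(0,798,60): cv2.line(im,(x,0),(x,4),(0,0,255),1)
cv2.imwrite("pics/c3.png",im)
E
```

```text
(600, 798, 3)
```

View pics/c3.png

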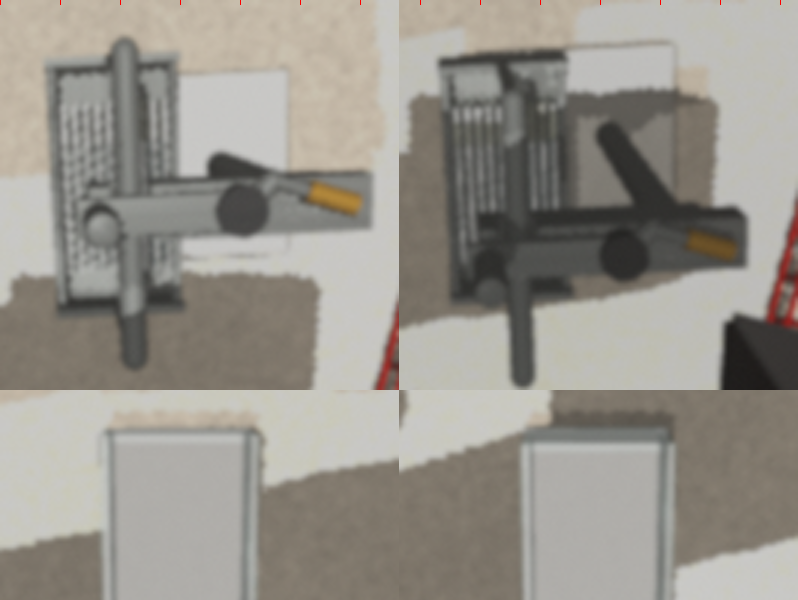

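Ten slides are visible, so this is the loaded carrier. The keeper is shut, with the pin head at crop (104,229) in k1 and (490,293) in k2. Next I'm triangulating, and cropping the whole dish.

```bash
python3 - <<'E'
from h import *
import pickle
L=dict(pickle.load(open("L.pkl","rb")))
k=lambda p:np.array(p)/3+[300,110]
k2=lambda p:(np.array(p)-[399,0])/3+[300,170]
def t(n,a,b): print(n,*[np.round(v,4) for v in tri([(L["k1"],k(a)),(L["k2"],k2(b))])])
t("pintop",(104,230),(490,294)); t("pivot",(242,210),(624,255)); t("bar-y end",(134,366),(522,383)); t("bar at hook-y",(131,240),(519,278))
t("base corner +x+y",(287,68),(675,43));t("shank corner",(371,231),(746,267))
def c(n,x,y,w,h,f): 
    return cv2.resize(cv2.imread(f"pics/{n}.png")[y:y+h,x:x+w],None,fx=f,fy=f,interpolation=cv2.INTER_CUBIC)
cv2.imwrite("pics/c4.png",np.hstack([c("d1",280,150,90,140,4.2),c("d2",280,190,90,140,4.2)]))
E
```

```text
pintop [0.5946 0.1164 0.2672] 0.0005
pivot [0.6422 0.1325 0.2319] 0.0
bar-y end [0.6253 0.0631 0.2086] 0.0002
bar at hook-y [0.6085 0.1111 0.2251] 0.0001
base corner +x+y [0.6848 0.1983 0.0085] 0.0005
shank corner [0.6919 0.1373 0.2193] 0.0001
```

View pics/c4.png

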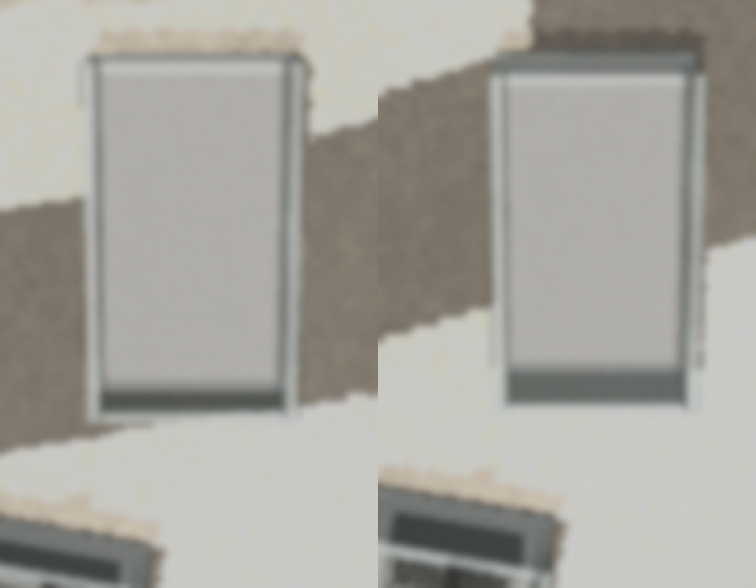

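```bash
python3 - <<'E'
from h import *
import pickle
L=dict(pickle.load(open("L.pkl","rb")))
k=lambda p:np.array(p)/4.2+[280,150]
k2=lambda p:(np.array(p)-[378,0])/4.2+[280,190]
P=[]
for n,a,b in [("TL",(89,59),(491,73)),("TR",(304,61),(706,74)),("BL",(90,418),(503,407)),("BR",(298,416),(699,406))]:
    X,e=tri([(L["d1"],k(a)),(L["d2"],k2(b))]);q=(plane(L["d1"],k(a),.055)+plane(L["d2"],k2(b),.055))/2;P.append(q);print(n,X.round(4),round(e,4),q.round(4), plane(L["d1"],k(a),.055).round(4))
P=np.array(P);c=P.mean(0);print(c,np.linalg.norm(P[0]-P[2]),np.linalg.norm(P[1]-P[3]),np.linalg.norm(P[0]-P[1]),np.linalg.norm(P[2]-P[3]))
d=P[0]+P[1]-P[2]-P[3];print(np.degrees(np.arctan2(d[1],d[0])))
d=P[1]+P[3]-P[0]-P[2];print(np.degrees(np.arctan2(d[1],d[0])))
E
```

```text
TL [ 0.5974 -0.055   0.0549] 0.0013 [ 0.5974 -0.055   0.055 ] [ 0.5988 -0.055   0.055 ]
TR [ 0.6781 -0.0685  0.0553] 0.0 [ 0.6781 -0.0686  0.055 ] [ 0.6781 -0.0685  0.055 ]
BL [ 0.5758 -0.1949  0.0501] 0.0013 [ 0.5763 -0.1931  0.055 ] [ 0.575  -0.1935  0.055 ]
BR [ 0.6574 -0.2078  0.0489] 0.0 [ 0.6571 -0.2055  0.055 ] [ 0.6571 -0.2059  0.055 ]
[ 0.6272273  -0.13053637  0.055     ] 0.13973620913891363 0.1385387374155509 0.08180489079067178 0.08178533765871375
81.28982714308229
-9.133878127141807
```

```bash
cat >> h.py <<'E'
YAW=np.radians(18.5);O=np.array([.6062,.1204]);q0=quat(YAW)
sx=np.array([np.cos(YAW),np.sin(YAW)]);sy=np.array([-sx[1],sx[0]])
def st(x,y,z): # stand mm -> world
    return np.r_[O+sx*x/1e3+sy*y/1e3,z/1e3]
E
python3 - <<'E'
from h import *
robot.grip(0.0)
robot.move_to(st(-12,-34,330),q0)
robot.move_l(st(-12,-34,245),max_speed=.12)
print(sensors.get_state()["ft_force"])
for th in (0,.2,.4,.6,.75,.9,1.0):
    p=np.array([38-50*np.cos(th),50*np.sin(th)])-14*np.array([np.sin(th),np.cos(th)])
    robot.move_l(st(*p,245),max_speed=.06); s=sensors.get_state(); print(th,s["ft_force"].round(1))
robot.move_l(st(*(p-[0,12]),245),max_speed=.1)
robot.move_l(st(-4,5,330),max_speed=.15)
robot.move_l(st(0,-33,330),max_speed=.2)
robot.dwell(.2);f=grab_frame("wrist");cv2.imwrite("pics/o1.png",f[100:480])
import pickle;pickle.dump(camera_model("wrist"),open("o1.pkl","wb"));print(sensors.get_state()["time"])
E
```

```text
[0.1195878  0.37268825 0.31769489]
0 [-0.6  0.1 -0.1]
0.2 [-0.6  0.1  0.1]
0.4 [ 0.2 -1.  -1.1]
0.6 [0.2 0.4 0.1]
0.75 [ 0.3  0.4 -0.5]
0.9 [-0.1 -0.6 -0.2]
1.0 [-0.3  0.4  0.2]
13.075
```

View pics/o1.png

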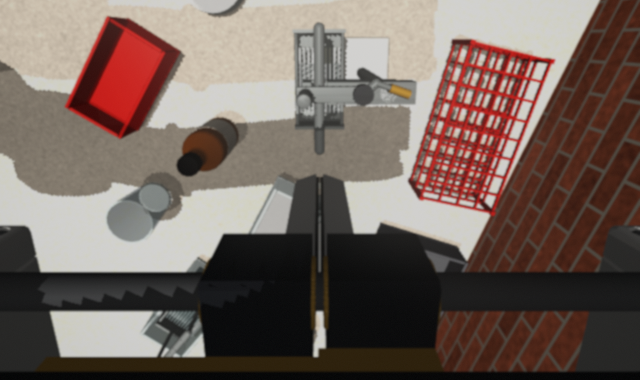

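The keeper is still shut (pin head at (304,200) full-res) and no push force was felt. I'm probing for contact while logging actual positions.

```bash
python3 - <<'E'
from h import *
def loc():
    s=sensors.get_state();d=s["position"][:2]-O;return (np.r_[d@sx*1e3,d@sy*1e3,s["position"][2]*1e3].round(1),s["ft_force"].round(2),round(s["time"],2))
robot.move_l(st(-12,-40,330));robot.move_l(st(-12,-40,245),max_speed=.12);print(loc())
print(robot.move_l(st(-12,-5,245),max_speed=.05,contact_N=2.5));print(loc())
robot.dwell(.2)
cv2.imwrite("pics/p_s.png",grab_frame("scene")); w=grab_frame("wrist");cv2.imwrite("pics/p_w.png",w)
a=cv2.resize(cv2.imread("pics/p_s.png")[240:370,330:460],(500,500),interpolation=cv2.INTER_CUBIC)
b=cv2.resize(w[120:320,200:440],(300,250));c=np.zeros((500,300,3),np.uint8);c[:250]=b
cv2.imwrite("pics/p.png",np.hstack([a,c]));print(loc())
E
```

```text
(array([-11.5, -39.9, 245.7]), array([-0.35,  0.11,  0.29]), 14.18)
False
(array([-12. ,  -5.3, 245. ]), array([ 0.06, -0.35, -0.56]), 15.03)
(array([-12. ,  -5.2, 245. ]), array([-0.43, -0.33, -0.76]), 15.33)
```

View pics/p.png

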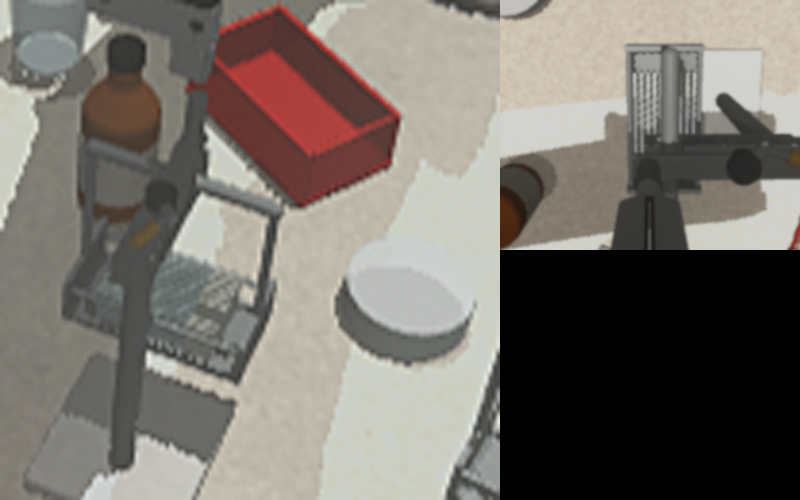

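The finger is right at the pin, just before contact in the wrist view (fingertip just below the pin head). The keeper is still shut. I'm continuing in small steps, watching force.

```bash
python3 - <<'E'
from h import *
from h import st
def loc():
    s=sensors.get_state();d=s["position"][:2]-O;return (np.r_[d@sx*1e3,d@sy*1e3,s["position"][2]*1e3].round(1),s["ft_force"].round(2),round(s["time"],2))
for y in range(-3,13,3):
    r=robot.move_l(st(-12,y,245),max_speed=.05,contact_N=3);print(y,r,loc())
    if r: break
robot.dwell(.1);w=grab_frame("wrist");s=grab_frame("scene")
a=cv2.resize(s[240:340,340:460],(480,400),interpolation=cv2.INTER_CUBIC)
b=cv2.resize(w[120:320,240:400],(320,400))
cv2.imwrite("pics/p2.png",np.hstack([a,b]));print(loc())
E
```

```text
-3 False (array([-12. ,  -2.9, 245. ]), array([ 0.19, -0.05, -0.28]), 15.58)
0 False (array([-12. ,   0.3, 245.1]), array([ 1.05,  0.04, -0.09]), 15.83)
3 False (array([-12. ,   3.3, 245. ]), array([ 0.23,  0.07, -0.71]), 16.08)
6 False (array([-12. ,   6.2, 245. ]), array([ 0.07,  0.78, -0.61]), 16.33)
9 False (array([-12. ,   9.2, 245. ]), array([ 0.29, -0.11, -0.35]), 16.58)
12 False (array([-12. ,  12.3, 245. ]), array([0.22, 0.21, 0.14]), 16.83)
(array([-12. ,  11.9, 245. ]), array([0.36, 0.  , 0.05]), 17.03)
```

View pics/p2.png

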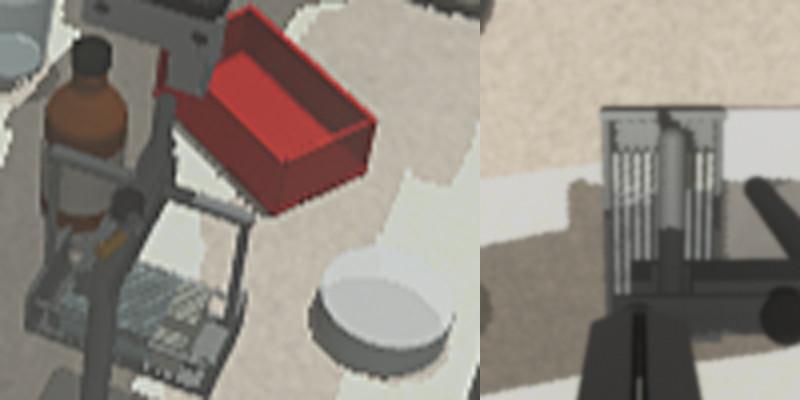

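```bash
python3 - <<'E'
from h import *
s=sensors.get_state();X=s["position"];S=camera_model("scene");W=camera_model("wrist")
for n,P in [("tcp",X),("pintop",st(-12,0,266)),("pinbot",st(-12,0,231)),("tcp+40",X+[0,0,.04]),("barL",st(0,56,210)),("barR",st(0,-56,210)),("pivot",st(38,0,231))]:
    a=proj(S,P);b=proj(W,P);print(n,a.round(1),((a-[340,240])*4).round(),b.round(1),((b-[240,120])*2).round())
print(s["tcp_rot"],q0, s["finger_gap"])
E
```

```text
tcp [385.3 272.5] [181. 130.] [319.2 268.4] [158. 297.]
pintop [381.  263.8] [164.  95.] [319.2 300.2] [158. 360.]
pinbot [379.7 275.2] [159. 141.] [319.3 278. ] [159. 316.]
tcp+40 [387.1 259.1] [188.  77.] [319.2 294.8] [158. 350.]
barL [400.9 293.8] [244. 215.] [336.5 190.6] [193. 141.]
barR [353.7 277.2] [ 55. 149.] [334.9 335.8] [190. 432.]
pivot [371.1 290.2] [125. 201.] [393.5 277.8] [307. 316.]
[ 3.03346887e-06  5.84293270e-01  8.11542589e-01 -2.79907650e-05] [0.         0.58424967 0.81157398 0.        ] 0.0007162139620297489
```

I've used all my picture views, so it's numbers from here. The projections suggest the real fingertips end about 25 mm above the reported TCP when closed. I'll test that by touching down on the bar, whose top is at z≈215.

```bash
cat >> h.py <<'E'
def loc():
    s=sensors.get_state();d=s["position"][:2]-O;return (np.r_[d@sx*1e3,d@sy*1e3,s["position"][2]*1e3].round(1),s["ft_force"].round(2),round(s["finger_gap"]*1e3,1),round(s["time"],2))
E
python3 - <<'E'
from h import *
robot.move_l(st(-12,12,300));robot.move_l(st(0,-36,290),max_speed=.2);robot.move_l(st(0,-36,235),max_speed=.1)
print(loc())
print(robot.move_l(st(0,-36,180),max_speed=.04,contact_N=4),loc())
E
```

```text
(array([  0.3, -35.8, 235.5]), array([-0.18,  0.22,  0.13]), 0.6, 18.65)
False (array([  0.2, -36. , 180.3]), array([ 1.34, -0.  ,  1.38]), 0.6, 20.18)
```

```bash
python3 - <<'E'
from h import *
F={};P={}
def sh(n):
    robot.dwell(.2);P[n]=sensors.get_state()["position"]
    for c in("scene","top","wrist"):F[n,c]=grab_frame(c);cv2.imwrite(f"pics/z_{n}_{c}.png",F[n,c])
sh("low");robot.move_l(st(0,-36,300),max_speed=.2);sh("mid")
robot.move_l(st(-60,-120,300),max_speed=.25);sh("away")
for n in("low","mid"):
    for c in("scene","top"):
        m=camera_model(c);d=(np.abs(F[n,c].astype(int)-F["away",c]).max(2)>25).astype(np.uint8)
        u,v=proj(m,P[n]).round().astype(int);print(n,c,"pred tcp",proj(m,P[n]).round(1),"+40",proj(m,P[n]+[0,0,.04]).round(1))
        g=F[n,c].max(2)[v-26:v+16:1,u-24:u+24]
        for r in range(0,42,2): print("".join("#" if x else "." for x in d[v-26+r,u-24:u+24])," "," ".join(f"{x:3d}" for x in g[r,::3]),v-26+r)
print(loc())
E
```

```text
low scene pred tcp [361.1 289.1] +40 [362.1 276.9]
.##............################...######........    85  77  92  92  95  72  52  54  56  57  78 128 128 180 120 119 263
##..#......#.#######.###########..####..........    91  92  92  91  91  91  87  68  50  50  92 105 126 173 111 144 265
...###########.###########.#####...###..........   119  94  91  92  91  90  90  91  87  79  87 104 178 210  64  74 267
........##############.##.######...#............   129 129 118  93  90  90  90  92  72  89  83 105 214 209  65  76 269
.............##################.................   128 128 129 131 116  92  91  91  63  91  84  87 212 210  66  71 271
....................###########.................   125 129 130 128 134  64  84  91  90  90  84  63 209 214  71  63 273
....................###########................#   127 129 131 126 132  67  70  91  90  90  83  59 208 203  76  71 275
................#####...######.................#   131 126 129 128 132  83  72  90  89  88  78  87 210 117  69 112 277
....................#######.....................   129 130 129 128 135  83  83  87  90  89 103  8
[... 8471 characters left out ...]
8  62  52  39  67  92  91 212
#############...................########........    92  93  92  90  88  86  84  81  75  72  65  55  43  53  89  89 214
############.#...................########.......    92  92  93  91  90  86  83  80  76  71  66  57  46  46  89  89 216
###########......................########.......    92  90  91  92  89  89  85  83  79  74  66  58  49  37  90  90 218
####.......##.....................########......    92  93  92  92  90  89  86  82  80  74  68  61  51  39  85  91 220
....##.....##.....................########......    92  92  92  92  89  88  85  84  80  75  71  63  55  43  70  92 222
(array([ -59.7, -119.3,  299.9]), array([-0.02, -0.11,  0.24]), 0.4, 22.54)
```

```bash
python3 - <<'E'
from h import *
robot.move_l(st(0,-36,300),max_speed=.25);robot.move_l(st(0,-36,195),max_speed=.15);robot.dwell(.2);print(loc())
print(robot.move_l(st(0,-36,160),max_speed=.03,contact_N=4),loc())
E
```

```text
(array([  0.4, -36. , 195.9]), array([ 0.05,  0.67, -0.45]), -0.0, 24.16)
True (array([ -0.6, -36.2, 179.6]), array([-0.65,  0.21,  0.16]), 0.1, 24.78)
```

Contact came with the TCP at z≈180 on a bar top at 215, so the real tip sits about 35 mm above the reported TCP. I'll apply that offset and push the pin again.

```bash
cat >> h.py <<'E'
D=34.
E
python3 - <<'E'
from h import *
robot.move_l(st(0,-36,215),max_speed=.15);robot.move_l(st(-12,-36,242-D),max_speed=.1);robot.dwell(.1);print(loc())
r=robot.move_l(st(-12,0,242-D),max_speed=.05,contact_N=2.5);print(r,loc())
if r:
    s=sensors.get_state();d=s["position"][:2]-O;off=-(d@sy)*1e3;print("off",off)
    for th in (.2,.4,.6,.75,.9,1.0):
        p=np.array([38-50*np.cos(th),50*np.sin(th)])-off*np.array([np.sin(th),np.cos(th)])
        robot.move_l(st(*p,242-D),max_speed=.07);print(th,loc())
E
```

```text
(array([-11.8, -36.1, 207.9]), array([-0.72,  0.26, -0.91]), 0.2, 25.56)
True (array([-12.2, -12.2, 207.8]), array([ 0.58, -4.23,  2.74]), 0.8, 26.07)
off 12.228623239252999
0.2 (array([-13.3,  -2.5, 208. ]), array([ 2.35, -3.17,  1.49]), 0.7, 26.38)
0.4 (array([-12.9,   7.9, 207.9]), array([ 1.37, -1.56,  1.29]), 0.6, 26.68)
0.6 (array([-10.4,  18.5, 207.8]), array([ 0.04, -0.84,  0.38]), 0.2, 26.98)
0.75 (array([ -6.9,  25.7, 207.9]), array([-0.16, -0.11,  0.78]), 0.5, 27.24)
0.9 (array([ -2.5,  32.1, 208. ]), array([-0.68,  0.45, -1.06]), 0.8, 27.5)
1.0 (array([  0.9,  35.8, 208. ]), array([-0.7 ,  0.59, -0.53]), 0.4, 27.75)
```

```bash
python3 - <<'E'
from h import *
S=camera_model("scene")
robot.move_l(st(-4,24,208),max_speed=.1);robot.move_l(st(-4,20,270),max_speed=.2)
robot.move_l(st(0,-33,270),max_speed=.25)
robot.grip(.045);robot.dwell(.1)
f=grab_frame("scene");f0=cv2.imread("pics/scene0.png")
for n,P in [("shut pin",st(-12,0,255)),("shut keeper",st(-2,0,231)),("open pin",st(32,50,250)),("open keeper",st(36,25,231))]:
    u,v=proj(S,P).round().astype(int);print(n,(u,v),f0[v-1:v+2,u-1:u+2].mean((0,1)).round(),f[v-1:v+2,u-1:u+2].mean((0,1)).round())
print(loc());print(robot.move_l(st(0,-33,192-D),max_speed=.09,contact_N=5),loc())
E
```

```text
shut pin (np.int64(381), np.int64(267)) [88. 91. 88.] [ 87.  93. 112.]
shut keeper (np.int64(378), np.int64(278)) [111. 114. 112.] [131. 134. 131.]
open pin (np.int64(395), np.int64(290)) [160. 166. 162.] [75. 78. 78.]
open keeper (np.int64(382), np.int64(293)) [189. 199. 195.] [132. 135. 131.]
(array([ -0., -33., 270.]), array([-0.67, -0.66,  0.62]), 44.8, 29.83)
False (array([  0.4, -33. , 158.6]), array([0.57, 0.4 , 0.42]), 44.9, 31.23)
```

The keeper is open: the dark pin is now at its open spot. Now to grip and lift.

```bash
python3 - <<'E'
from h import *
robot.grip(0.0);s=sensors.get_state();print(loc(),s["finger_force"])
z=192-D
print(robot.move_l(st(0,-33,z+29),max_speed=.05,contact_N=8),loc(),sensors.get_state()["ft_torque"].round(2),sensors.get_state()["finger_force"])
E
```

```text
(array([  0., -33., 158.]), array([-0.02,  0.02,  1.12]), 8.9, 31.88) 29.941985607147217
False (array([-1.000e-01, -3.300e+01,  1.869e+02]), array([ 0.37,  0.5 , -2.45]), 9.2, 32.62) [-0.05 -0.09 -0.05] 29.93764042854309
```

```bash
python3 - <<'E'
from h import *
z=187
print(robot.move_l(st(-78,-33,z),max_speed=.1,contact_N=8),loc())
robot.move_l(st(-78,-33,277),max_speed=.15)
a=np.radians(-9.1);cy=np.array([-np.sin(a),np.cos(a)]);T=np.array([.6272,-.1305])-.033*cy
robot.move_l([*T,.277],quat(a),max_speed=.15);robot.dwell(.3);print(loc())
cv2.imwrite("pics/h_s.png",grab_frame("scene"));cv2.imwrite("pics/h_w.png",grab_frame("wrist"))
import pickle;pickle.dump((camera_model("wrist"),sensors.get_state()),open("h.pkl","wb"))
W=camera_model("wrist");C=np.array([.6272,-.1305])
cx=np.array([np.cos(a),np.sin(a)])
f=cv2.imread("pics/h_w.png").max(2)
zb=.277+D/1e3+.018
for n,(x,y,h) in {"bar-":(0,-59,zb),"bar+":(0,59,zb),"tray++":(30,58,zb-.091),"tray-+":(-30,58,zb-.091),"tray+-":(30,-58,zb-.091),"bot++":(30,58,zb-.125)}.items():
    P=np.r_[C+cx*x/1e3+cy*y/1e3,h];print(n,proj(W,P).round(1),proj(camera_model("scene"),P).round(1))
u,v=proj(W,np.r_[C+cy*.058,zb]).round().astype(int)
for r in range(v-40,v+31,3): print(r," ".join(f"{q:3d}" for q in f[r,u-48:u+49:4]))
print(u)
E
```

```text
False (array([-77.5, -33. , 187.1]), array([-0.54, -0.1 , -2.34]), 9.0, 33.55)
(array([ -74.9, -273.7,  277.1]), array([ 0.23,  0.23, -2.08]), 8.8, 36.36)
bar- [319.3 352. ] [278.5 186.6]
bar+ [318.8 105. ] [306.3 211. ]
tray++ [364.  119.3] [296.2 246.2]
tray-+ [273.7 119.5] [317.  236.4]
tray+- [359.1 282.1] [270.5 220.9]
bot++ [358.6 121.8] [296.6 256.7]
68 221 222 221 222 220 221 217 213 207 219 211 215 218 220 213 217 217 213 211 210 211 213 215 211 211
71 215 217 219 219 218 215 213 214 210 213 213 209 210 210 215 216 216 211 216 213 210 213 212 212 209
74 209 217 215 221 217 213 213 216 220 215 216 213 208 207 214 216 214 210 211 218 213 218 205 211 211
77 213 218 213 220 213 216 212 214 219 215 212 212 208 212 215 216 215 214 208 215 210 212 211 205 213
80 211 214 214 213 212 215 212 215 218 214 213 215 211 213 212 213 209 212 201 205 210 213 209 207 215
83 211 215 214 210 212 211 213 212 215 215 212 212 210 208 211 210 212 212 201 207 206 210 211 215 213
86 209 216 217 211 214 218 216 217 214 212 207 214 207 212 212 211 213 213 205 205 208 210 217 216 214
89 211 215 219 213 
[... 1048 characters left out ...]
 215 214 112 136 167 149 125 103 212 210 209 213 204 197 200 208 214 208
122 203 196 193 196 182 193 192 190 191 111 137 166 150 125  91 168  98 119 168 170 169 167 169 209 208
125 200 193 193 193 191 190 189 188 187 111 136 166 150 126  90  94  81  80 126 166 165 162 169 212 209
128 195 135 120 112 111 110 101 101 101 108 134 166 150 124  87  65  65  64  70  77  80 141 198 210 209
131 210 137 109  82 174 174 111 131 163 108 136 166 151 124  89  79  78  78  78 115 110 145 205 214 210
134 214 144 117  84 183 185 184 183 183 111 136 165 149 125  91 125  79  77  79 146 144 146 204 213 211
137 217 148 126  84 175 184 185 181 184 110 136 164 150 125  96 173 100  77  78 125 143 147 208 210 212
319
```

The carrier hangs level and square. The tray +y rim is at row ~121 (predicted 119–122), with the centre about 2 mm toward −x, which I'll correct. Now lowering it into the dish.

```bash
python3 - <<'E'
from h import *
a=np.radians(-9.1);cx=np.array([np.cos(a),np.sin(a)]);cy=np.array([-np.sin(a),np.cos(a)]);T=np.array([.6272,-.1305])-.033*cy+.0015*cx
robot.move_l([*T,.145],max_speed=.1);robot.dwell(.2);print(loc())
r=robot.move_l([*T,.086],max_speed=.05,contact_N=3);print(r,loc())
if not r:
    robot.dwell(.2);r=robot.move_l([*T,.070],max_speed=.02,contact_N=1.8);print(r,loc())
E
```

```text
(array([ -73.5, -274.6,  145.4]), array([ 0.08, -0.43, -3.07]), 8.8, 38.12)
False (array([ -73.5, -274.7,   86.4]), array([-0.74, -0.1 , -1.44]), 9.3, 39.46)
True (array([ -74.1, -274.5,   78.3]), array([-0.4 , -0.57,  1.14]), 8.8, 40.13)
```

The carrier is seated: contact at 78.3 against an expected 78. Releasing it, then shutting the keeper.

```bash
python3 - <<'E'
from h import *
p=sensors.get_state()["position"]
robot.grip(.045);print(loc())
robot.move_l([p[0],p[1],.26],max_speed=.15)
robot.grip(0.0)
robot.move_l(st(66,54,260),q0,max_speed=.3)
print(robot.move_l(st(66,54,242-D),max_speed=.12,contact_N=5));robot.dwell(.1);print(loc())
for th in (1.45,1.25,1.05,.85,.65,.45,.25,.1):
    o=12.2+6*np.sin(th);q=np.array([38-50*np.cos(th),50*np.sin(th)])+o*np.array([np.sin(th),np.cos(th)])
    robot.move_l(st(*q,242-D),max_speed=.07);print(th,loc())
print(robot.move_l(st(-12,10,242-D),max_speed=.03,contact_N=4),loc())
E
```

```text
(array([ -74.1, -274.5,   78.4]), array([-0.06, -0.14, -0.91]), 44.9, 40.86)
False
(array([ 66.5,  53.9, 209. ]), array([ 0.28,  0.94, -0.46]), 0.3, 45.05)
1.45 (array([ 49.9,  51.6, 208.5]), array([ 0.49,  0.62, -0.08]), 0.4, 45.43)
1.25 (array([ 39.6,  52.8, 208.3]), array([ 4.57, -0.04, -0.2 ]), 0.6, 45.74)
1.05 (array([ 28.5,  51.8, 208.1]), array([ 5.11, -0.87, -0.28]), 0.4, 46.05)
0.85 (array([ 17.4,  48.9, 208. ]), array([-0.34, -0.4 ,  0.31]), 0.4, 46.36)
0.65 (array([  7.5,  42.5, 208.1]), array([-0.49,  0.4 , -0.07]), 0.2, 46.67)
0.45 (array([ -0.8,  34.5, 208.1]), array([ 0.26,  0.54, -0.17]), 0.5, 46.98)
0.25 (array([ -7.3,  25. , 208.1]), array([ 0.01, -0.07, -0.15]), 0.4, 47.3)
0.1 (array([-10.6,  17.1, 208. ]), array([0.02, 0.03, 0.44]), 0.3, 47.58)
True (array([-11. ,  15.9, 208. ]), array([-0.36,  3.16,  0.18]), 0.3, 47.81)
```

```bash
python3 - <<'E'
from h import *
print(robot.move_l(st(-12,12,242-D),max_speed=.02,contact_N=6),loc())
robot.move_l(st(-12,32,242-D),max_speed=.1);robot.move_l(st(-12,34,300),max_speed=.2)
robot.move_l(st(-130,20,330),max_speed=.3);robot.dwell(.3)
f=grab_frame("scene");f0=cv2.imread("pics/scene0.png");S=camera_model("scene")
for n,P in [("shut pin",st(-12,0,255)),("shut keeper",st(-2,0,231)),("open pin",st(32,50,250)),("open keeper",st(36,25,231))]:
    u,v=proj(S,P).round().astype(int);print(n,(u,v),f0[v-1:v+2,u-1:u+2].mean((0,1)).round(),f[v-1:v+2,u-1:u+2].mean((0,1)).round())
# bar of seated carrier, wrist frame
a=np.radians(-9.1);C=np.array([.6272,-.1305]);cy=np.array([-np.sin(a),np.cos(a)])
g=f.max(2)
for y in(-56,-28,0,28,56):
    u,v=proj(S,np.r_[C+cy*y/1e3,.130]).round().astype(int);print(y,u,v,g[v-7:v+8,u])
d=(cv2.absdiff(f,f0).max(2)>40).astype(np.uint8);d[:150]=0
n,l,s,c=cv2.connectedComponentsWithStats(d);print([(s[i][:5].tolist()) for i in range(1,n) if s[i][4]>40]);print(loc())
E
```

```text
True (array([-11.1,  15.9, 208. ]), array([1.12, 3.15, 1.36]), 0.7, 48.02)
shut pin (np.int64(381), np.int64(267)) [88. 91. 88.] [90. 92. 90.]
shut keeper (np.int64(378), np.int64(278)) [111. 114. 112.] [114. 117. 114.]
open pin (np.int64(395), np.int64(290)) [160. 166. 162.] [187. 198. 194.]
open keeper (np.int64(382), np.int64(293)) [189. 199. 195.] [115. 123. 127.]
-56 283 249 [151 131 109 111 157 150 131 156 137 107  80  78  83  83  81]
-28 289 255 [ 97  99  97  96  87 132 163 150 132 100  71 149 194 195 185]
0 295 260 [109 134 124  94 148 180 150 147 146 129  97  91 115 121 119]
28 301 267 [199 200 202 204 177 141 146 146 127  94  89 113 121 118 118]
56 307 273 [200 200 202 204 181 149 160 158 111  77  76  77  79  80  80]
[[243, 150, 203, 134, 5988], [279, 258, 35, 44, 457], [290, 259, 20, 18, 75], [366, 273, 38, 88, 1267], [330, 295, 33, 38, 609], [337, 333, 20, 15, 161]]
(array([-129.7,   20.2,  329.4]), array([ 0.27, -0.68,  0.26]), 0.3, 49.85)
```

```bash
python3 -c "
from rig import robot;print(robot.hand_in())"
```

```text
the job is handed in; nothing more can be done
None
```

The loaded carrier sits flat in the empty dish, the hook's keeper is shut again, the arm is touching nothing, and the job was handed in at about 50 s; I did not separately check that the other bench items stayed exactly in place.

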